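# Reverse the ratchet and back off a seat-frame bolt

## Robot

A 6-joint arm with a two-finger parallel gripper is mounted at the origin on the work surface. World frame = base frame: x ahead of the robot, y to its left, z up, the work surface at z = 0. Lengths are in m, angles in rad, forces in N, time in s.
With the tool pointing down it reaches from about 0.375 to 0.9 m from the base axis. Payload 3.1 kg.
Tool frame: the origin (TCP) lies at the very end of the fingers, on their centre line; the grasp point (between the pads) lies 19 mm behind it (manip.grasp_offset is the distance from the TCP to the grasp point, in m); x points along the fingers, z is the direction in which the jaws open and shut, and the axes are right-handed (so a half turn about x gives the same grasp; the last joint's range is limited). The gripper opens to 85 mm and grips with 20 to 120 N. Pads are 22 mm wide; open, the fingers measure 114 mm over their backs; the gripper's body (76 mm by 85 mm) begins 54 mm behind the grasp point. The pads swing forward as they close: fully open they stand 13 mm farther back than shut.
Start: joints at [1.103, 0.527, 1.433, -0, 1.181, -0.178], TCP at [0.179, 0.599, 0.231] pointing down, gripper open.
Joint ranges: [-3.08, 3.08], [-0.75, 2.2], [0.22, 2.44], [-1.43, 4.57], [0, 2.65], [-2.85, 2.85]. Speed limits (rad/s): [2.79, 2.79, 3.14, 3.14, 3.14, 3.14].

## Interface

Orientations are given as a unit quaternion [x, y, z, w].
In Python, from station import manip gives the robot as it stands.
- The arm moves only by the tool send_rows, never from a script. Its argument "steps" is a list that holds one entry, the list of rows, each a list of 5 numbers: the closure, from 0 (fully open) to 1 (shut), then the shift along the world's x, y, z in m, then the turn about the world's z in rad. A call has 1 to 8 rows; each row is the pose to reach, as a shift and turn from the pose commanded when the call began; what a row does not reach only later rows make up. A row lasts 1/8 s, in which the tool goes at most 62.5 mm and 10.7 degrees, less where a joint would pass 70% of its speed; a pose out of reach is approached as far as the arm can. A call with a gripper value outside its range is refused whole. The fingers move at their own pace and stop on an object; "grip_force" is the grip in N (left out, the last holds). Time passes only in rows, so rows that repeat a pose let the fingers close. It gives the time, the measured TCP pose, the force and the opening at its end, in the units of the state.
- manip.sense(): the state, without advancing time (a new reading comes with each control period).
- manip.snapshot(name): name is "side" or "top"; returns the picture (480x640x3 uint8, red, green, blue); there is no depth.
- manip.camera_params(name): a dict with "fx", "fy", "cx", "cy" (pixels), "T" (4x4, takes a point from camera to world coordinates). Camera axes: x right, y down, z forward; pixel columns grow to the right and rows downward; lengths in m; the calibration is good to about 2 mm. A picture is of the moment at which its call begins. camera_params takes no time and is no camera call.
- manip.sign_off(): hands the job in, once; it reports no verdict.
The state is a dict: "t": time; "q": joint angles; "qd": joint speeds; "tau": joint torques, N m; "tcp_pos": TCP position; "tool_rot": TCP orientation; "force": force on the tool from outside, world axes, zero at the start; "ft_torque": the same for the moment, N m; "finger_gap": opening from 0.0 (shut) to 1.0 (fully open).
Only numpy, scipy, OpenCV 4.12 (cv2) and the standard library are available. Lean on these libraries where they do the work, as an engineer would, in place of code of your own. Each camera call takes 0.05 s, during which the arm holds its last target.

## Task

The seat frame is still bolted down on its bench fixture, and the ratchet left on the bolt is set to tighten. Flip its direction lever to loosen, then work the handle to and fro to back the bolt off by a third of a turn or more, but less than a whole turn, leaving the ratchet on it and set to loosen. Do not tighten the bolt any further, do not force the handle against the frame, and leave the frame and the other things where they are.

Things in the scene. Friction and masses are not known exactly. Their poses are not given: they have to be found in the camera images.
- seat_frame: steel folding-seat frame, 9 kg, bolted to a low fixture. Origin on the bench below the bolt; x to its rear, z up, open front at -x. Upright side members, 115 mm high, x = -280 to 160 mm, inner faces at y = -160 and 160 mm, 20 mm flanges outward. Cross tubes at x = -262 (top 62 mm) and 125 mm, springs at 58 mm between, channel (top 45 mm) under the bolt, rear brackets at x = 125 mm to 185 mm high
- ratchet: chromed ratchet wrench, level, its socket on the bolt (it stays on). Origin on the bolt's upright axis at the head's underside, 88 mm above the bench; x along the handle, z up. Pear-shaped head 49 mm wide, 24 mm thick, from x = -24 to 53 mm; shank 15 mm thick. Turns about the bolt, at most 0.73 rad either way of the frame's -x, where the grip's end meets a side member. Set to tighten it clicks freely anticlockwise (from above)
- grip_mid (a point): on the axis of the ratchet's round navy grip (20 mm thick, 107 to 235 mm from the bolt's axis), 140 mm from the bolt's axis, 100 mm above the bench; x outwards along the handle. Set to loosen, the ratchet drives the bolt anticlockwise and clicks freely clockwise at about 0.15 Nm; 16 clicks a turn, so up to 0.39 rad of a stroke is lost before it bites
- lever_tab (a point): middle of the upright red tab of the direction lever, on top of the head. Its upright pivot lies 31 mm from the bolt's axis on the handle side; the tab runs 2 to 33 mm outwards from the pivot along the handle, 7 mm thick, 114 to 127 mm above the bench. This point: 25 mm from the pivot, 121 mm above the bench; x outwards along the tab
- lever (a joint): lever against handle, rad, 0 to 0.50. Near 0: tighten, tab leaning 0.25 rad clockwise of the handle (from above); near 0.50: loosen, leaning 0.25 rad anticlockwise. Snaps over at 0.25; rests up to 0.15 short of its end on a tooth. Takes 0.15 Nm (6 N at the tab). Pushed anticlockwise it carries the still free handle along until that is held, by the frame's side or otherwise
- bolt (a joint): turn of the bolt with its 26 mm socket and the ratchet's wheel, rad: 0 at the start, grows anticlockwise seen from above (loosening), 2.09 is a third of a turn. Thread-locked: stiff all the way, about 1.3 Nm, 9 N at grip_mid. Yellow marks on the socket's side and on the disc in the top of the ratchet's head turn with it
- spare_socket_mid (a point): middle of a loose spare socket, 24 mm across, 36 mm tall, standing on the frame's cross channel
- pattern_block: dark plum pattern block, 190 x 55 x 45 mm, on the bench; origin under its centre
- thread_cone: cone of thread, 72 mm across, 118 mm tall, standing on the bench; origin under its centre

How it is judged:
By the outcome, as a careful person would: the job done as asked, in the order asked, and still so for the second after the job is handed in, with the robot touching nothing.
It also fails if it takes over 64 s, if anything falls off the work surface, if the arm or the gripper's body presses on something with over 40 N, if the wrist force passes 120 N, or if a joint passes its speed limit or range.

## Working session

There is one attempt and no reset: what is moved stays moved. The work goes in short steps, Python scripts to look and compute and a tool call to move; the robot and the scene stay as the last step left them, time stands still between calls to the robot, and variables do not carry over. Pictures are saved under pics/ and viewed, and the job is handed in when it is done.

Besides the shell and the picture viewer there is one more tool, called after "Call:" by a JSON object that holds its "fn" and its "kwargs". send_rows: Moves the arm, as the interface text tells. Its arguments: {"type":"object","properties":{"steps":{"type":"array","items":{"type":"array","items":{"type":"array","items":{"type":"number"}}}},"grip_force":{"type":"number"}},"required":["steps"]}

```bash
ls; mkdir -p pics; python3 - <<'E'
from station import manip
import cv2
s=manip.sense(); print(s)
for n in ("top","side"):
    im=manip.snapshot(n); cv2.imwrite(f"pics/{n}0.png",im[:,:,::-1])
    p=manip.camera_params(n); print(n,p)
E
```

```text
pics
{'t': 0.0, 'q': array([ 1.10248674e+00,  5.28504080e-01,  1.43390976e+00, -3.01358695e-05,
        1.18138990e+00, -1.78485662e-01]), 'qd': array([ 0.00073721, -0.00015126,  0.00111282,  0.00063232,  0.00175009,
       -0.00037283]), 'tau': array([-4.06972449e-04, -4.42363715e+01, -1.78023380e+01, -1.79416847e-04,
        8.45680333e-03,  2.76744413e-05]), 'tcp_pos': array([0.1782555 , 0.59828926, 0.23030795]), 'tool_rot': array([-0.42291692,  0.56765459,  0.42220238,  0.56626381]), 'force': array([-0.77201046, -0.7008481 , -0.04304784]), 'ft_torque': array([-0.04978787,  0.01989848,  0.01401515]), 'finger_gap': 1.0022178507776645}
top {'fx': 500.0055000398229, 'fy': 500.0055000398229, 'cx': 328.52245554869967, 'cy': 235.48805306724088, 'T': array([[ 3.51577278e-03, -9.95821136e-01,  9.12573537e-02,
         4.57768230e-01],
       [-9.99972459e-01, -2.90455252e-03,  6.82970892e-03,
        -6.35445970e-04],
       [-6.53610672e-03, -9.12788521e-02, -9.95803922e-01,
         1.35334203e+00],
       [ 0.00000000e+00,  0.00000000e+00,  0.00000000e+00,
         1.00000000e+00]])}
side {'fx': 574.7909351986173, 'fy': 574.7909351986173, 'cx': 322.45682878953, 'cy': 238.953420735507, 'T': array([[ 0.74705047, -0.41935793,  0.51580473, -0.09740102],
       [-0.66439815, -0.44514789,  0.60034861, -0.73483679],
       [-0.02215157, -0.79119042, -0.61116857,  0.85401351],
       [ 0.        ,  0.        ,  0.        ,  1.        ]])}
```

View pics/top0.png

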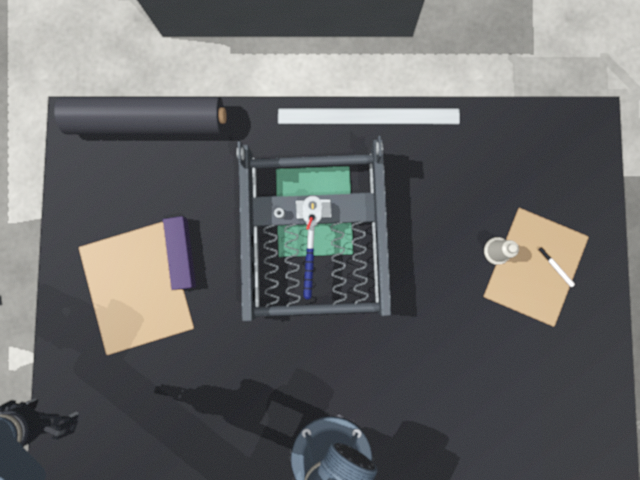

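View pics/side0.png

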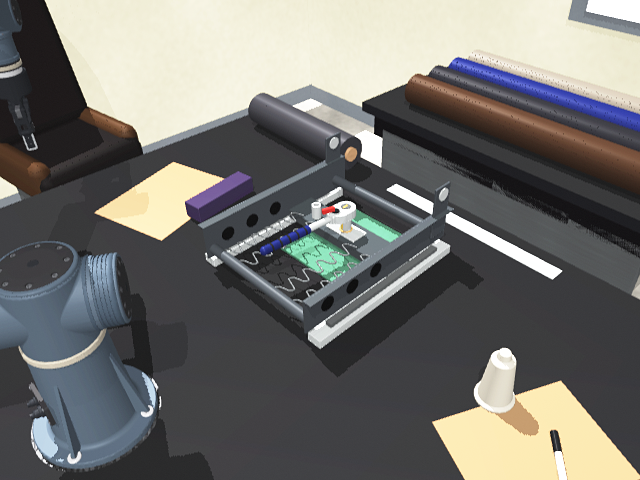

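The top view shows the frame with its front towards the robot, the bolt disc near (312,206), the red tab near (311,221) and the navy grip from (310,250) to (308,298). Next I'll zoom in and measure.

```bash
cat > h.py <<'E'
import numpy as np, cv2
from station import manip
P={n:manip.camera_params(n) for n in ("top","side")}
def ray(n,u,v,z):
    p=P[n];d=p["T"][:3,:3]@np.array([(u-p["cx"])/p["fx"],(v-p["cy"])/p["fy"],1.]);o=p["T"][:3,3]
    return o+d*(z-o[2])/d[2]
def proj(n,X):
    p=P[n];c=p["T"][:3,:3].T@(np.asarray(X)-p["T"][:3,3]);return np.array([p["fx"]*c[0]/c[2]+p["cx"],p["fy"]*c[1]/c[2]+p["cy"]])
def crop(im,u0,u1,v0,v1,k,name):
    c=im[v0:v1,u0:u1,::-1]; cv2.imwrite(name,cv2.resize(c,None,fx=k,fy=k,interpolation=cv2.INTER_CUBIC))
def cen(mask,box):
    u0,u1,v0,v1=box;ys,xs=np.nonzero(mask[v0:v1,u0:u1]);return xs+u0,ys+v0
def measure(im,n="top",box=(235,395,140,325)):
    a=im.astype(int);R,G,B=a[...,0],a[...,1],a[...,2]
    o={}
    for k,m in dict(red=(R>150)&(G<110)&(B<110),blue=(B>90)&(R<70)&(G<80)&(B>G+50),yel=(R>140)&(G>110)&(B<R-70)&(G>B+40)).items():
        x,y=cen(m,box); o[k]=(x,y)
    return o
E
python3 - <<'E'
from h import *
im=cv2.imread("pics/top0.png")[:,:,::-1]
crop(im,235,395,140,260,5,"pics/top0c.png")
m=measure(im)
for k,z in (("red",.127),("blue",.108),("yel",.112)):
    x,y=m[k]; print(k,len(x),x.mean(),y.mean(),ray("top",x.mean(),y.mean(),z))
x,y=m["blue"]
pts=np.array([ray("top",a,b,.102)[:2] for a,b in zip(x,y)])
c=pts.mean(0);u,s,vt=np.linalg.svd(pts-c);d=vt[0];d=d*np.sign(-d[0]);t=(pts-c)@d
print(c,d,np.arctan2(d[1],d[0]),t.min(),t.max())
mid=c+d*(t.min()+t.max())/2
print("bolt est",mid-d*.171)
E
```

```text
red 25 309.44 222.24 [0.60286954 0.05501793 0.127     ]
blue 189 308.23809523809524 273.67724867724866 [0.47647158 0.05796648 0.108     ]
yel 8 312.375 206.0 [0.6456511  0.04862496 0.112     ]
[0.4766583  0.05824459] [-0.99891897  0.04648534] 3.0950905533909365 -0.06199201324042347 0.06057226597364522
bolt est [0.64818255 0.05026259]
```

```bash
python3 - <<'E'
from h import *
im=cv2.imread("pics/side0.png")[:,:,::-1]
crop(im,200,460,150,340,3,"pics/side0c.png")
E
```

```text
(no output)
```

View pics/top0c.png

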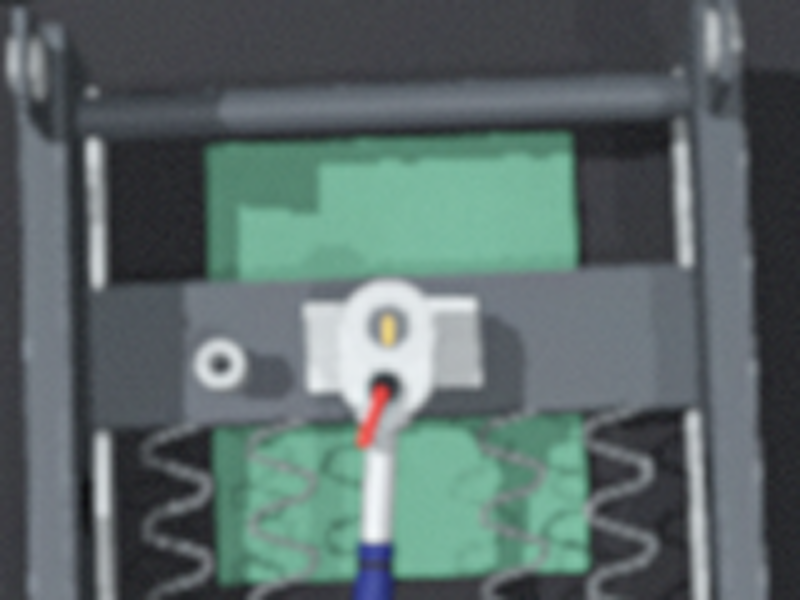

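View pics/side0c.png

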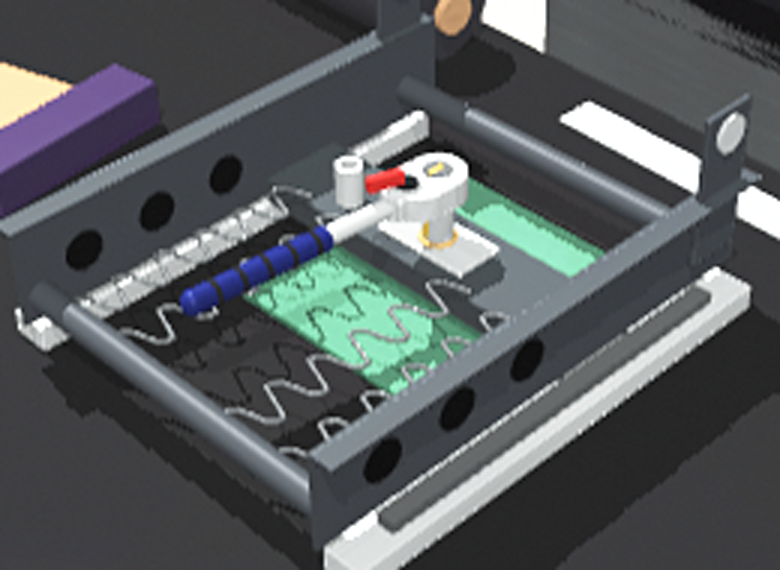

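```bash
python3 - <<'E'
from h import *
from scipy.spatial.transform import Rotation as R
s=manip.sense();M=R.from_quat(s["tool_rot"]).as_matrix();print(M.round(3)); print("jaw yaw",np.arctan2(M[1,2],M[0,2]))
b=ray("top",312.4,205.8,.112);print("bolt",b,"pivot",ray("top",311.8,216.8,.115))
im=cv2.imread("pics/side0.png")[:,:,::-1]
m=measure(im,"side",(330,360,195,220))
x,y=m["yel"];print(list(zip(x,y)))
print("side disc",ray("side",346,206.3,.112),proj("side",b))
# frame corners: front & rear ends of top flanges
for (u,v) in ((240,150),(247,320),(377,150),(386,313)): print(u,v,ray("top",u,v,.115))
B=b[:2]
for th in np.arange(3.05,3.16,.02):
    d=np.array([np.cos(th),np.sin(th)])
    print(round(th,2),[proj("top",[*(B+r*d),z]).round(1).tolist() for r,z in ((.107,.11),(.235,.1))],[proj("side",[*(B+r*d),z]).round(1).tolist() for r,z in ((.107,.11),(.235,.1))])
x,y=measure(cv2.imread("pics/top0.png")[:,:,::-1])["blue"]
for v in range(y.min(),y.max()+1,6): print(v,x[y==v].mean())
E
```

```text
[[-0.001 -0.958  0.286]
 [-0.002  0.286  0.958]
 [-1.     0.    -0.002]]
jaw yaw 1.2810317134908358
bolt [0.64615755 0.04856554 0.112     ] pivot [0.61797474 0.0497656  0.115     ]
[(np.int64(346), np.int64(204)), (np.int64(345), np.int64(205)), (np.int64(346), np.int64(205)), (np.int64(347), np.int64(205)), (np.int64(343), np.int64(206)), (np.int64(344), np.int64(206)), (np.int64(345), np.int64(206)), (np.int64(346), np.int64(206)), (np.int64(343), np.int64(207)), (np.int64(344), np.int64(207)), (np.int64(345), np.int64(207))]
side disc [0.64866579 0.04812168 0.112     ] [345.06501212 206.64993226]
240 150 [0.78776157 0.23255839 0.115     ]
247 320 [0.36260128 0.2070008  0.115     ]
377 150 [ 0.78837527 -0.11379094  0.115     ]
386 313 [ 0.38093083 -0.13365966  0.115     ]
3.05 [[308.2, 248.3], [303.3, 299.6]] [[306.7, 224.5], [257.0, 250.7]]
3.07 [[309.1, 248.3], [305.2, 299.8]] [[307.2, 225.0], [258.2, 251.8]]
3.09 [[309.9, 248.4], [307.1, 299.9]] [[307.8, 225.4], [259.4, 252.9]]
3.11 [[310.8, 248.4], [309.0, 300.0]] [[308.4, 225.9], [260.7, 253.9]]
3.13 [[311.7, 248.4], [310.9, 300.1]] [[309.0, 226.3], [262.0, 255.0]]
3.15 [[312.5, 248.4], [312.8, 300.1]] [[309.7, 226.7], [263.4, 256.0]]
249 312.0
255 309.6
261 nan
267 308.5
273 308.2
279 nan
285 307.2
291 307.75
297 307.0<stdin>:16: RuntimeWarning: Mean of empty slice.
  ret = ret.dtype.type(ret / rcount)
```

Call:
{"fn": "send_rows", "kwargs": {"steps": [[[1,0.035,-0.042,0],[1,0.07,-0.085,0],[1,0.105,-0.127,0],[1,0.14,-0.17,0],[1,0.175,-0.212,0],[1,0.21,-0.255,0],[1,0.245,-0.297,0],[1,0.28,-0.34,0]]], "grip_force": 20}}

```text
schema error: expected 5 numbers
```

```bash
cat >> h.py <<'E'
BOLT=np.array([.647,.0485])
def dr(a): return np.array([np.cos(a),np.sin(a)])
def pusher(th,a,c,r=.025,half=.0145):
    t=th+a; p=BOLT+.031*dr(th)+r*dr(t)+dr(t-np.pi/2)*(.0035+half+c); return p,t-np.pi/2
def tcpyaw(s):
    from scipy.spatial.transform import Rotation as R
    M=R.from_quat(s["tool_rot"]).as_matrix(); return np.arctan2(M[1,2],M[0,2])
E
python3 -c "
from h import *
for c in (.02,.01,0): print(pusher(3.09,-.25,c))
s=manip.sense();print(s['tcp_pos'],tcpyaw(s),s['finger_gap'],s['t'],s['force'])"
```

```text
(array([0.6034572 , 0.09380955]), 1.2692036732051033)
(array([0.60048679, 0.08426091]), 1.2692036732051033)
(array([0.59751638, 0.07471226]), 1.2692036732051033)
[0.17826294 0.59836414 0.23042861] 1.2810317134908358 1.0002031986460702 0.1 [-0.01048925 -0.09203894 -0.36075116]
```

Rows need five numbers: closure, x, y, z and turn.

Call:
{"fn": "send_rows", "kwargs": {"steps": [[[1,0.035,-0.042,0,0],[1,0.07,-0.085,0,0],[1,0.105,-0.127,0,0],[1,0.14,-0.17,0,0],[1,0.175,-0.212,0,0],[1,0.21,-0.255,0,0],[1,0.245,-0.297,0,0],[1,0.28,-0.34,0,0]]], "grip_force": 20}}

```text
t: 1.1
tcp_pos: [0.4593, 0.2574, 0.2311]
tool_rot: [-0.422, 0.567, 0.423, 0.567]
force: [0.4, 1.0, 0.8]
finger_gap: -0.0
```

Call:
{"fn": "send_rows", "kwargs": {"steps": [[[1,0.036,-0.041,0,0],[1,0.072,-0.082,0,0],[1,0.109,-0.122,0,0],[1,0.145,-0.163,0,0],[1,0.145,-0.163,-0.04,0],[1,0.145,-0.163,-0.08,-0.01],[1,0.145,-0.163,-0.104,-0.01],[1,0.145,-0.163,-0.114,-0.01]]]}}

```text
t: 2.1
tcp_pos: [0.6023, 0.0958, 0.1152]
tool_rot: [-0.419, 0.57, 0.421, 0.568]
force: [0.2, 0.3, 0.3]
finger_gap: 0.0
```

```bash
python3 - <<'E'
from h import *
for n,b in (("top",(235,395,140,260)),("side",(220,460,120,300))):
    im=manip.snapshot(n); crop(im,*b,5 if n=="top" else 3,f"pics/{n}1.png")
s=manip.sense();print(s['tcp_pos'],tcpyaw(s),s['finger_gap'],s['t'],s['force'])
E
```

```text
[0.60287886 0.09595269 0.11623142] 1.271018707597505 -0.0005622899155391111 2.2 [-0.39295509 -0.6677975   0.85044557]
```

View pics/top1.png

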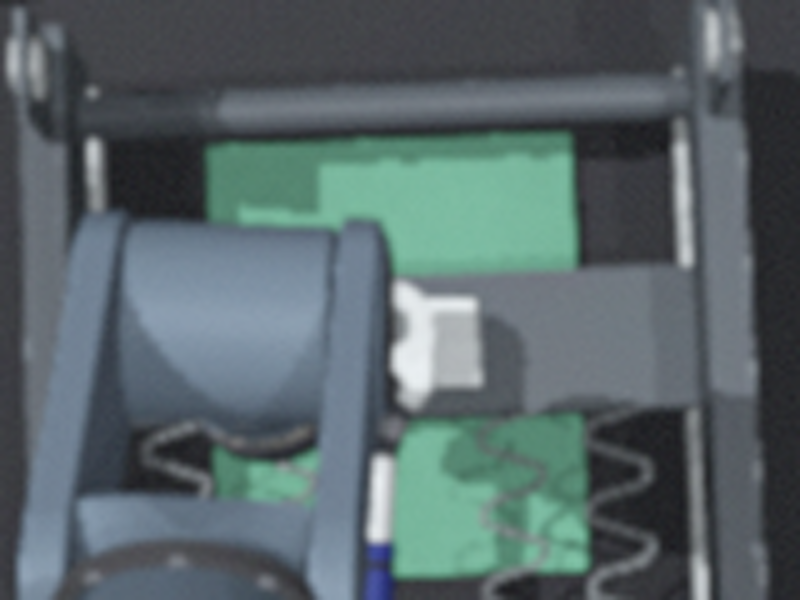

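View pics/side1.png

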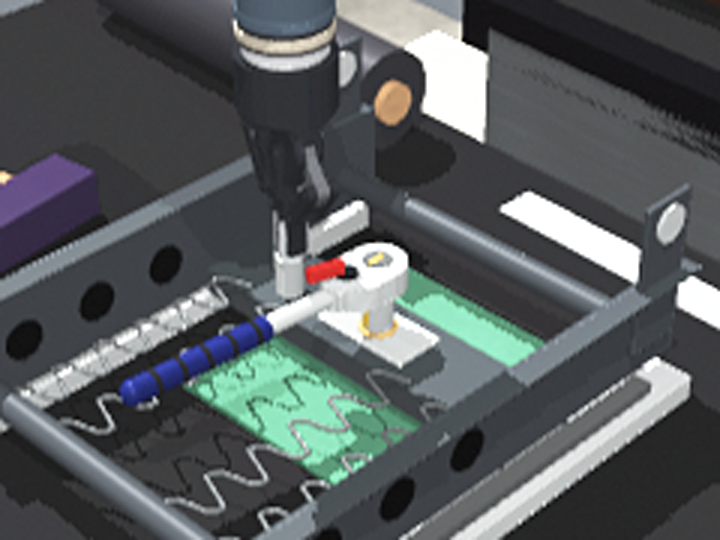

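```bash
python3 - <<'E'
from h import *
c0=np.array([.604,.096]);y0=1.271
L=[(3.09,-.25,.01),(3.09,-.25,.002)]+[(t,-.25,-.001) for t in np.arange(3.12,3.93,.09)]
L+=[(3.926,a,-.001) for a in (-.2,-.15,-.1,-.05,0,.05,.1,.15)]
for th,a,c in L:
    p,y=pusher(th,a,c); print(round(th,2),round(a,2),(p-c0).round(4),round(y-y0,3))
E
```

```text
3.09 -0.25 [-0.0035 -0.0117] -0.002
3.09 -0.25 [-0.0059 -0.0194] -0.002
3.12 -0.25 [-0.0075 -0.0237] 0.028
3.21 -0.25 [-0.0094 -0.0284] 0.118
3.3 -0.25 [-0.011  -0.0332] 0.208
3.39 -0.25 [-0.012  -0.0381] 0.298
3.48 -0.25 [-0.0126 -0.0431] 0.388
3.57 -0.25 [-0.0128 -0.0481] 0.478
3.66 -0.25 [-0.0125 -0.0531] 0.568
3.75 -0.25 [-0.0118 -0.0581] 0.658
3.84 -0.25 [-0.0106 -0.063 ] 0.748
3.93 -0.25 [-0.009  -0.0677] 0.838
3.93 -0.2 [-0.0092 -0.069 ] 0.884
3.93 -0.15 [-0.0092 -0.0705] 0.934
3.93 -0.1 [-0.0091 -0.072 ] 0.984
3.93 -0.05 [-0.0089 -0.0735] 1.034
3.93 0 [-0.0086 -0.075 ] 1.084
3.93 0.05 [-0.0083 -0.0765] 1.134
3.93 0.1 [-0.0079 -0.078 ] 1.184
3.93 0.15 [-0.0075 -0.0794] 1.234
```

Call:
{"fn": "send_rows", "kwargs": {"steps": [[[1,-0.0035,-0.012,0,0],[1,-0.006,-0.0195,0,0],[1,-0.0075,-0.024,0,0.03],[1,-0.0095,-0.0285,0,0.12],[1,-0.011,-0.033,0,0.21],[1,-0.012,-0.038,0,0.3]]]}}

```text
t: 2.95
tcp_pos: [0.5918, 0.0579, 0.1184]
tool_rot: [0.501, -0.499, -0.5, -0.5]
force: [0.2, 1.8, 0.2]
finger_gap: -0.001
```

```bash
cat > look.py <<'E'
import sys
from h import *
n=sys.argv[1]; im=manip.snapshot("side"); crop(im,220,460,120,300,3,f"pics/{n}.png")
s=manip.sense();print(s['tcp_pos'].round(4),round(tcpyaw(s),3),s['finger_gap'].round(3),s['t'],s['force'].round(2),s['ft_torque'].round(2))
E
python3 look.py side2
```

```text
Traceback (most recent call last):
  File "look.py", line 4, in <module>
    s=manip.sense();print(s['tcp_pos'].round(4),round(tcpyaw(s),3),s['finger_gap'].round(3),s['t'],s['force'].round(2),s['ft_torque'].round(2))
                                                                   ^^^^^^^^^^^^^^^^^^^^^
AttributeError: 'float' object has no attribute 'round'
```

View pics/side2.png

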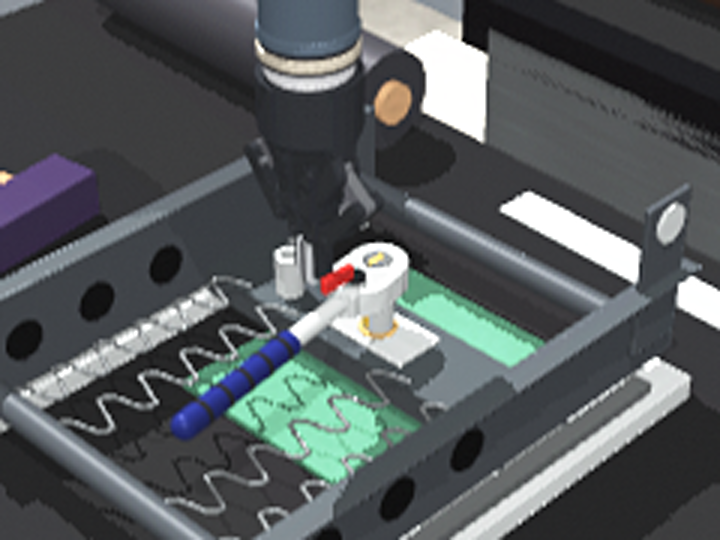

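The fingers sit behind the red tab and have carried the handle anticlockwise, with the grip end now at about (185,420) in the crop. I'll continue along the arc.

Call:
{"fn": "send_rows", "kwargs": {"steps": [[[1,-0.0005,-0.005,0,0.09],[1,-0.001,-0.01,0,0.18],[1,-0.0005,-0.015,0,0.27],[1,0.0,-0.02,0,0.36],[1,0.001,-0.0235,0,0.42],[1,0.0015,-0.0255,0,0.46]]]}}

```text
t: 3.75
tcp_pos: [0.5932, 0.0325, 0.1182]
tool_rot: [0.601, -0.373, -0.601, -0.374]
force: [-0.3, -0.5, -0.1]
finger_gap: 0.0
```

```bash
sed -i "s/s\['finger_gap'\].round(3)/round(float(s['finger_gap']),3)/" look.py; python3 look.py side3
```

```text
[0.5934 0.0319 0.1182] 2.031 -0.0 3.8 [-0.12  0.38 -0.12] [-0.01 -0.02  0.03]
```

View pics/side3.png

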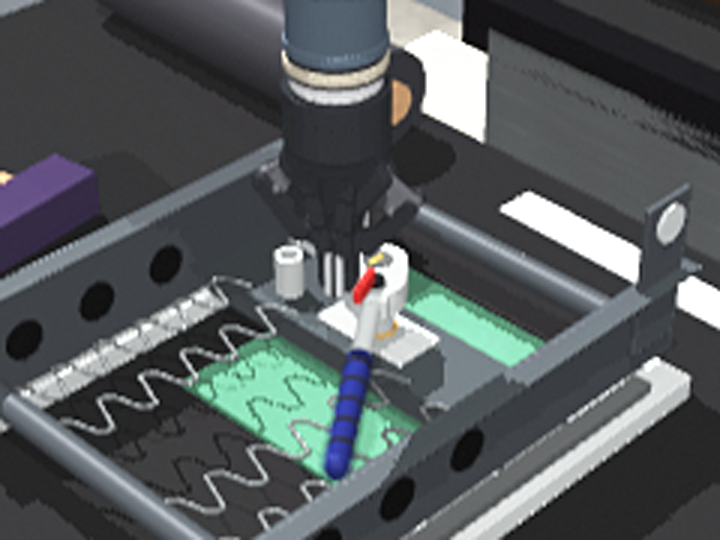

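Call:
{"fn": "send_rows", "kwargs": {"steps": [[[1,0.001,-0.002,0,0.04],[1,0.0015,-0.004,0,0.08],[1,0.0015,-0.0055,0,0.125],[1,0.0015,-0.007,0,0.175],[1,0.0015,-0.007,0,0.175]]]}}

```text
t: 4.42
tcp_pos: [0.5942, 0.0262, 0.1179]
tool_rot: [-0.63, 0.319, 0.631, 0.32]
force: [0.4, 4.6, 0.7]
finger_gap: -0.001
```

```bash
 python3 look.py side4
```

```text
[0.5942 0.0261 0.1178] 2.204 0.001 4.475 [-1.32  4.17  2.09] [0.72 0.15 0.04]
```

View pics/side4.png

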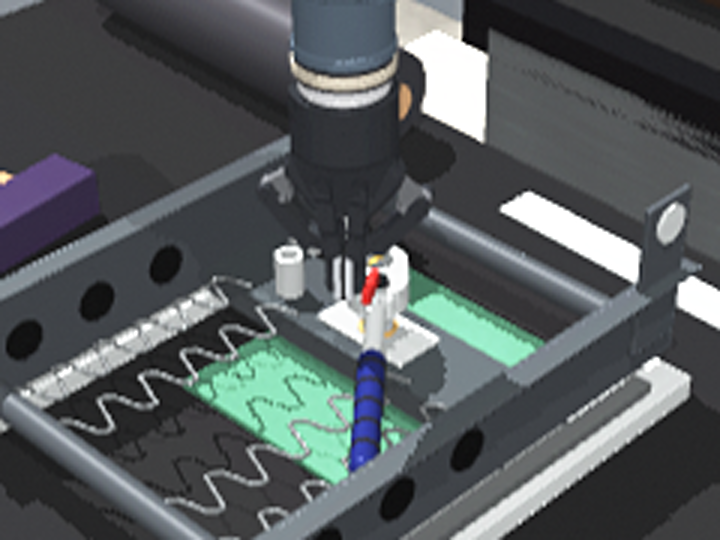

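Call:
{"fn": "send_rows", "kwargs": {"steps": [[[1,0.0,-0.0015,0,0.05],[1,0.0005,-0.003,0,0.1],[1,0.0005,-0.0045,0,0.15],[1,0.001,-0.006,0,0.2]]]}}

```text
t: 4.97
tcp_pos: [0.596, 0.0184, 0.1177]
tool_rot: [0.661, -0.254, -0.659, -0.254]
force: [-0.2, 0.7, 0.5]
finger_gap: -0.001
```

```bash
 python3 look.py side5
```

```text
[0.5962 0.0182 0.1176] 2.408 -0.001 5.025 [ 0.34 -0.6  -0.45] [-0.01  0.02  0.07]
```

View pics/side5.png

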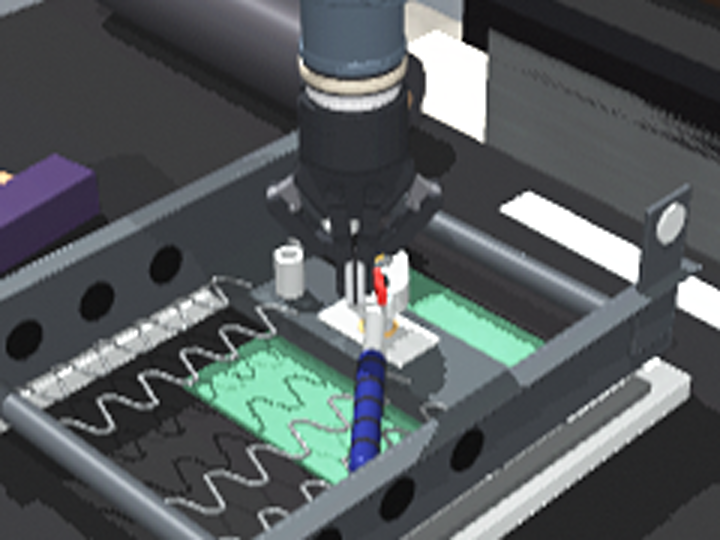

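The tab has swung past the handle line, from (383,283) to (381,300) in the crop, and the force has dropped to zero, so the lever snapped over. I'll back off, rise, and go over the grip.

Call:
{"fn": "send_rows", "kwargs": {"steps": [[[1,-0.011,0.01,0,0],[1,-0.011,0.01,0.045,0],[0.5,-0.03,-0.03,0.055,-0.05],[0.5,-0.048,-0.07,0.055,-0.05],[0.5,-0.048,-0.07,0.055,-0.05]]]}}

```text
t: 5.65
tcp_pos: [0.5458, -0.0522, 0.1726]
tool_rot: [-0.652, 0.272, 0.653, 0.272]
force: [0.1, -0.2, -0.4]
finger_gap: 0.497
```

```bash
 python3 look.py side6; python3 -c "
from h import *
im=manip.snapshot('top'); crop(im,235,395,140,260,5,'pics/top6.png')"
```

```text
[ 0.5465 -0.0511  0.1725] 2.353 0.499 5.7 [ 0.36 -0.01  0.28] [-0.04 -0.02  0.03]
```

View pics/side6.png

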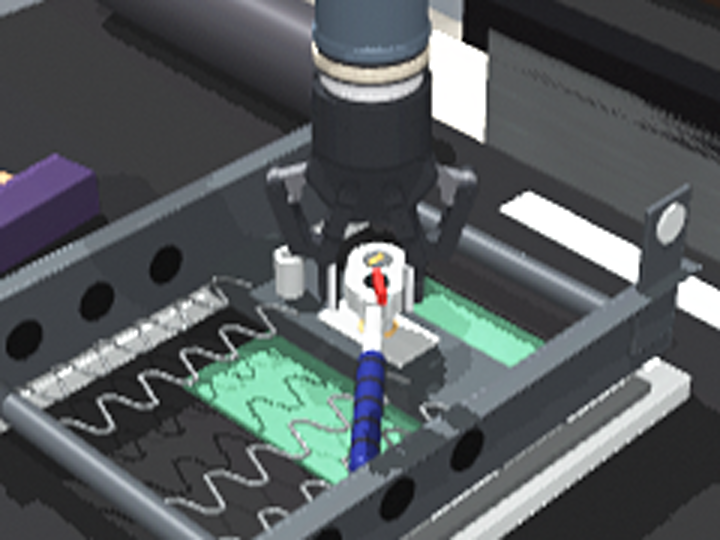

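View pics/top6.png

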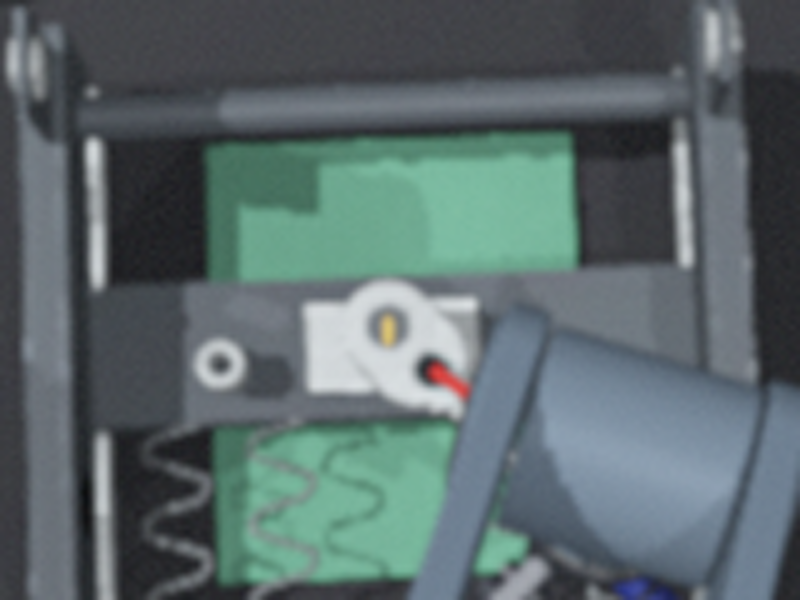

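The top crop shows the head turned to the lower right, with the pivot at (430,370) and the tab running to (468,396). The tab leans anticlockwise of the handle, so it is set to loosen, and the yellow mark hasn't moved. Now I'll lower over the grip.

Call:
{"fn": "send_rows", "kwargs": {"steps": [[[0.5,0,0,-0.04,0],[0.5,0,0,-0.075,0],[0.5,0,0,-0.089,0],[0.72,0,0,-0.089,0],[0.72,0,0,-0.089,0]]]}}

```text
t: 6.38
tcp_pos: [0.5485, -0.0504, 0.0843]
tool_rot: [0.654, -0.27, -0.653, -0.271]
force: [-0.0, 0.2, -0.4]
finger_gap: 0.276
```

```bash
 python3 look.py side7; python3 - <<'E'
from h import *
c=np.array([.548,-.0505]);r=.14
for a in np.arange(0,-1.41,-.15): 
    p=BOLT+r*dr(3.926+a); print(round(a,2),(p-c).round(4))
E
```

```text
[ 0.5484 -0.0505  0.0844] 2.356 0.281 6.425 [-0.31  1.17  0.55] [0.02 0.02 0.04]
0.0 [-0.0001  0.0001]
-0.15 [-0.0138  0.016 ]
-0.3 [-0.0249  0.0338]
-0.45 [-0.0332  0.0531]
-0.6 [-0.0386  0.0733]
-0.75 [-0.0409  0.0942]
-0.9 [-0.0401  0.1151]
-1.05 [-0.0361  0.1357]
-1.2 [-0.0291  0.1555]
-1.35 [-0.0192  0.174 ]
```

View pics/side7.png

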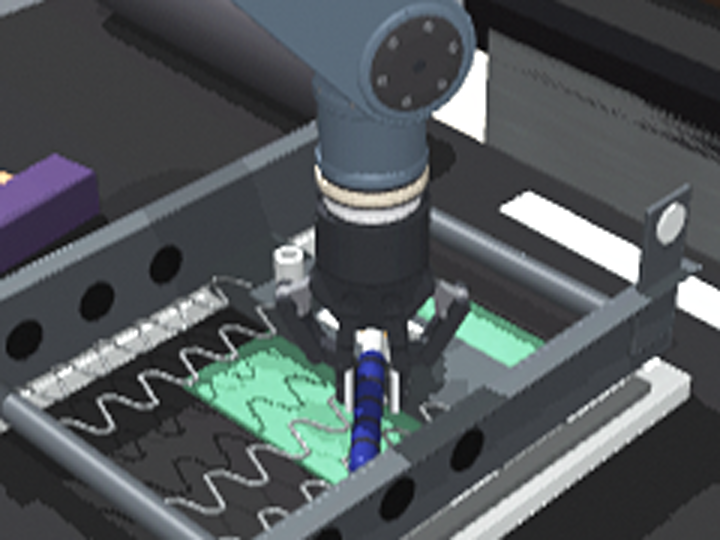

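The fingers straddle the navy grip. Now the clockwise free stroke.

Call:
{"fn": "send_rows", "kwargs": {"steps": [[[0.72,-0.014,0.016,0,-0.15],[0.72,-0.025,0.034,0,-0.3],[0.72,-0.033,0.053,0,-0.45],[0.72,-0.0385,0.0735,0,-0.6],[0.72,-0.041,0.094,0,-0.75],[0.72,-0.04,0.115,0,-0.9],[0.72,-0.036,0.1355,0,-1.05],[0.72,-0.03,0.153,0,-1.18]]]}}

```text
t: 7.42
tcp_pos: [0.5179, 0.1028, 0.0846]
tool_rot: [-0.392, 0.589, 0.391, 0.589]
force: [-0.5, -1.4, 0.6]
finger_gap: 0.279
```

```bash
 python3 look.py side8; python3 -c "
from h import *
im=manip.snapshot('top'); crop(im,235,395,140,260,5,'pics/top8.png')"
```

```text
[0.5193 0.1046 0.0848] 1.17 0.281 7.475 [0.73 1.02 1.01] [ 0.03 -0.04  0.02]
```

View pics/side8.png

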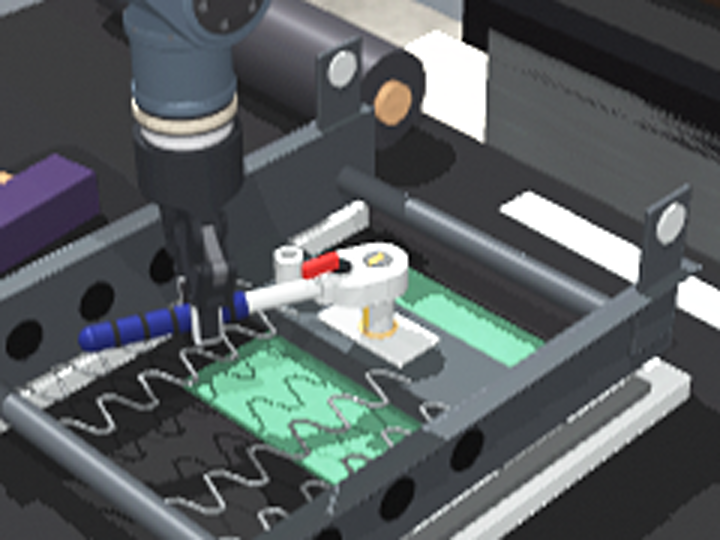

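View pics/top8.png

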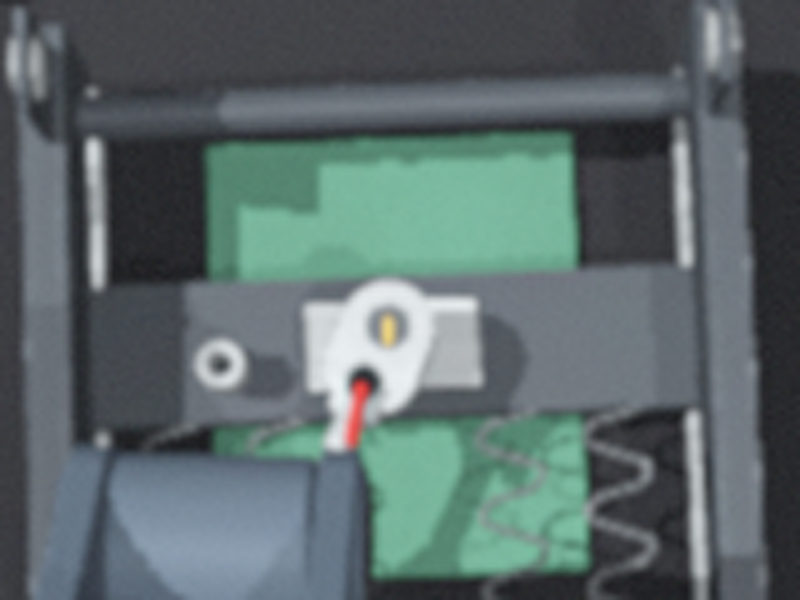

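The handle followed and the yellow mark hasn't turned. A little further clockwise, then the first loosening stroke.

```bash
python3 - <<'E'
from h import *
def pos(a): return BOLT+.14*dr(3.926+a)
for a0 in (-1.18,-.5,-.1):
  print("from",a0)
  for a in (-1.35,-1.2,-1.05,-.9,-.75,-.6,-.5,-.4,-.3,-.2,-.1): print(a,(pos(a)-pos(a0)).round(4),round(a-a0,2))
E
```

```text
from -1.18
-1.35 [0.011  0.0211] -0.17
-1.2 [0.0011 0.0026] -0.02
-1.05 [-0.0059 -0.0172] 0.13
-0.9 [-0.0099 -0.0378] 0.28
-0.75 [-0.0107 -0.0588] 0.43
-0.6 [-0.0084 -0.0796] 0.58
-0.5 [-0.0052 -0.0932] 0.68
-0.4 [-0.0006 -0.1065] 0.78
-0.3 [ 0.0053 -0.1191] 0.88
-0.2 [ 0.0124 -0.1312] 0.98
-0.1 [ 0.0207 -0.1425] 1.08
from -0.5
-1.35 [0.0162 0.1143] -0.85
-1.2 [0.0063 0.0958] -0.7
-1.05 [-0.0007  0.076 ] -0.55
-0.9 [-0.0047  0.0554] -0.4
-0.75 [-0.0055  0.0345] -0.25
-0.6 [-0.0033  0.0136] -0.1
-0.5 [0. 0.] 0.0
-0.4 [ 0.0046 -0.0132] 0.1
-0.3 [ 0.0105 -0.0259] 0.2
-0.2 [ 0.0176 -0.038 ] 0.3
-0.1 [ 0.0259 -0.0492] 0.4
from -0.1
-1.35 [-0.0097  0.1635] -1.25
-1.2 [-0.0196  0.145 ] -1.1
-1.05 [-0.0266  0.1253] -0.95
-0.9 [-0.0306  0.1047] -0.8
-0.75 [-0.0314  0.0837] -0.65
-0.6 [-0.0292  0.0628] -0.5
-0.5 [-0.0259  0.0492] -0.4
-0.4 [-0.0213  0.036 ] -0.3
-0.3 [-0.0154  0.0233] -0.2
-0.2 [-0.0083  0.0113] -0.1
-0.1 [0. 0.] 0.0
```

Call:
{"fn": "send_rows", "kwargs": {"steps": [[[0.72,0.011,0.021,0,-0.17],[0.72,0.011,0.021,0,-0.17],[0.72,0.001,0.0025,0,-0.02],[0.72,-0.006,-0.017,0,0.13],[0.72,-0.01,-0.038,0,0.28],[0.72,-0.0105,-0.059,0,0.43],[0.72,-0.0085,-0.0795,0,0.58],[0.72,-0.005,-0.093,0,0.68]]]}}

```text
t: 8.52
tcp_pos: [0.5137, 0.0097, 0.0842]
tool_rot: [0.567, -0.421, -0.566, -0.424]
force: [3.3, 10.7, 2.0]
finger_gap: 0.282
```

```bash
cat > look2.py <<'E'
import sys
from h import *
n=sys.argv[1]
a=manip.snapshot("side");b=manip.snapshot("top")
A=cv2.resize(a[120:300,220:460],None,fx=1.65,fy=1.65,interpolation=cv2.INTER_CUBIC); B=cv2.resize(b[185:245,280:360],(400,297),interpolation=cv2.INTER_CUBIC)
cv2.imwrite(f"pics/{n}.png",np.hstack([A,B])[:,:,::-1])
s=manip.sense();print(s['tcp_pos'].round(4),round(tcpyaw(s),3),round(float(s['finger_gap']),3),s['t'],s['force'].round(2),s['ft_torque'].round(2))
E
python3 look2.py p9
```

```text
[0.5137 0.009  0.0841] 1.857 0.281 8.625 [2.73 8.71 1.84] [ 1.33 -0.39 -0.01]
```

View pics/p9.png

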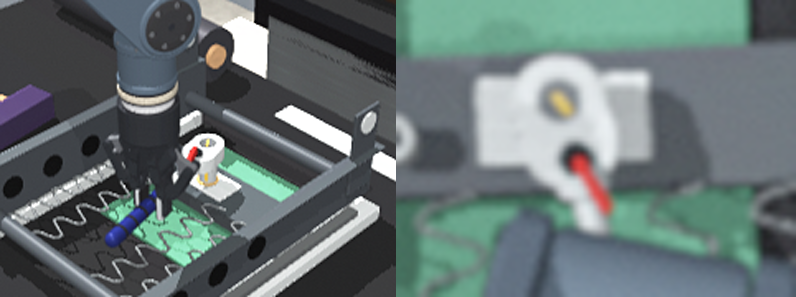

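The mark has turned anticlockwise to a "\" direction and the force is about 9 N, so the ratchet is driving. I'll finish the stroke to -0.1.

Call:
{"fn": "send_rows", "kwargs": {"steps": [[[0.72,0.0045,-0.013,0,0.1],[0.72,0.0105,-0.026,0,0.2],[0.72,0.0175,-0.038,0,0.3],[0.72,0.026,-0.049,0,0.4],[0.72,0.026,-0.049,0,0.4]]]}}

```text
t: 9.25
tcp_pos: [0.5363, -0.0386, 0.0835]
tool_rot: [-0.637, 0.302, 0.641, 0.303]
force: [-1.7, 8.4, 2.1]
finger_gap: 0.277
```

```bash
python3 look2.py p10
```

```text
[ 0.5359 -0.0381  0.0834] 2.258 0.284 9.35 [-0.94  7.62  2.57] [ 1.3   0.22 -0.08]
```

View pics/p10.png

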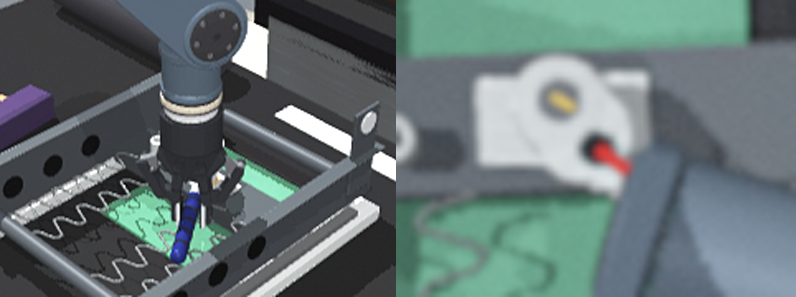

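Call:
{"fn": "send_rows", "kwargs": {"steps": [[[0.72,-0.0085,0.0115,0,-0.1],[0.72,-0.018,0.0295,0,-0.25],[0.72,-0.026,0.049,0,-0.4],[0.72,-0.0305,0.07,0,-0.55],[0.72,-0.0315,0.0905,0,-0.7],[0.72,-0.0295,0.1115,0,-0.85],[0.72,-0.0245,0.132,0,-1.0],[0.72,-0.0165,0.1515,0,-1.15]]]}}

```text
t: 10.35
tcp_pos: [0.5212, 0.1113, 0.0836]
tool_rot: [-0.371, 0.602, 0.371, 0.601]
force: [-0.3, -1.1, 0.2]
finger_gap: 0.28
```

```bash
python3 - <<'E'
from h import *
def pos(a): return BOLT+.14*dr(3.926+a)
for a in (-.25,-.4,-.55,-.7,-.85,-1,-1.15,-1.25): print(a,(pos(-.1+a)-pos(-.1)).round(4))
E
cat >> look2.py <<'E'
y=b[185:245,280:360].astype(int); crop2=b[195:217,300:325].astype(float)
m=np.clip(np.minimum(crop2[...,0],crop2[...,1])-crop2[...,2]-25,0,None)
ys,xs=np.mgrid[195:217,300:325]; w=m.sum()
if w>0:
    p=np.array([ray("top",u,v,.112)[:2] for u,v in zip(xs.ravel(),ys.ravel())]);ww=m.ravel()/w
    c=ww@p; C=((p-c).T*ww)@(p-c); ev,V=np.linalg.eigh(C); print("mark c",c.round(4),"axis angle mod pi",round(np.arctan2(V[1,1],V[0,1])%np.pi,3),ev)
E
python3 look2.py p11
```

```text
-0.25 [-0.0185  0.0296]
-0.4 [-0.0259  0.0492]
-0.55 [-0.0303  0.0697]
-0.7 [-0.0315  0.0907]
-0.85 [-0.0296  0.1116]
-1 [-0.0246  0.132 ]
-1.15 [-0.0166  0.1514]
-1.25 [-0.0097  0.1635]
[0.5225 0.1122 0.0837] 1.111 0.283 10.45 [0.35 0.15 0.15] [-0.03  0.01  0.02]
mark c [0.6478 0.0473] axis angle mod pi 1.074 [2.10402526e-06 1.02146873e-05]
```

View pics/p11.png

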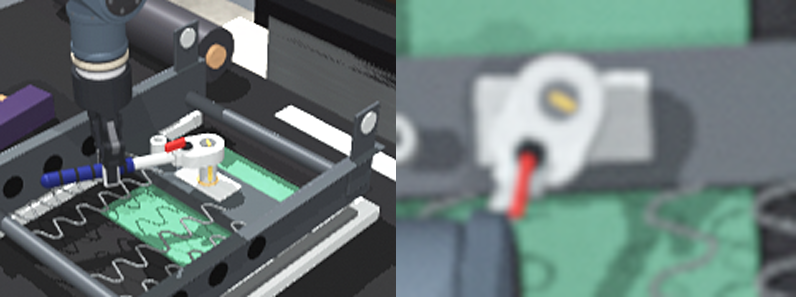

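The bolt is at about 1.07 rad. Second loosening stroke.

```bash
python3 - <<'E'
from h import *
def pos(a): return BOLT+.14*dr(3.926+a)
for a in (-1.35,-1.2,-1.05,-.9,-.75,-.6,-.45,-.3,-.2,-.1): print(a,(pos(a)-pos(-1.25)).round(4),round(a+1.25,2),(pos(a)-pos(-.45)).round(4))
E
```

```text
-1.35 [0.0069 0.0122] -0.1 [0.014 0.121]
-1.2 [-0.003  -0.0063] 0.05 [0.0042 0.1025]
-1.05 [-0.01   -0.0261] 0.2 [-0.0028  0.0827]
-0.9 [-0.014  -0.0467] 0.35 [-0.0068  0.0621]
-0.75 [-0.0148 -0.0677] 0.5 [-0.0077  0.0411]
-0.6 [-0.0125 -0.0885] 0.65 [-0.0054  0.0203]
-0.45 [-0.0071 -0.1088] 0.8 [0. 0.]
-0.3 [ 0.0012 -0.128 ] 0.95 [ 0.0084 -0.0192]
-0.2 [ 0.0083 -0.1401] 1.05 [ 0.0155 -0.0313]
-0.1 [ 0.0166 -0.1514] 1.15 [ 0.0238 -0.0426]
```

Call:
{"fn": "send_rows", "kwargs": {"steps": [[[0.72,0.007,0.012,0,-0.1],[0.72,0.007,0.012,0,-0.1],[0.72,-0.003,-0.0065,0,0.05],[0.72,-0.01,-0.026,0,0.2],[0.72,-0.014,-0.0465,0,0.35],[0.72,-0.015,-0.0675,0,0.5],[0.72,-0.0125,-0.0885,0,0.65],[0.72,-0.007,-0.109,0,0.8]]]}}

```text
t: 11.45
tcp_pos: [0.5145, 0.0036, 0.0834]
tool_rot: [-0.577, 0.407, 0.578, 0.409]
force: [3.1, 10.9, -0.3]
finger_gap: 0.281
```

Call:
{"fn": "send_rows", "kwargs": {"steps": [[[0.72,0.004,-0.01,0,0.075],[0.72,0.0085,-0.019,0,0.15],[0.72,0.0155,-0.0315,0,0.25],[0.72,0.024,-0.0425,0,0.35],[0.72,0.024,-0.0425,0,0.35]]]}}

```text
t: 12.08
tcp_pos: [0.5368, -0.0386, 0.0831]
tool_rot: [-0.637, 0.301, 0.641, 0.303]
force: [-2.6, 7.7, 3.0]
finger_gap: 0.283
```

```bash
python3 look2.py p12
```

```text
[ 0.5364 -0.0381  0.0831] 2.258 0.284 12.175 [-1.    7.03  2.18] [ 1.29  0.2  -0.13]
mark c [0.6497 0.0466] axis angle mod pi 1.83 [2.10294324e-06 1.07773557e-05]
```

View pics/p12.png

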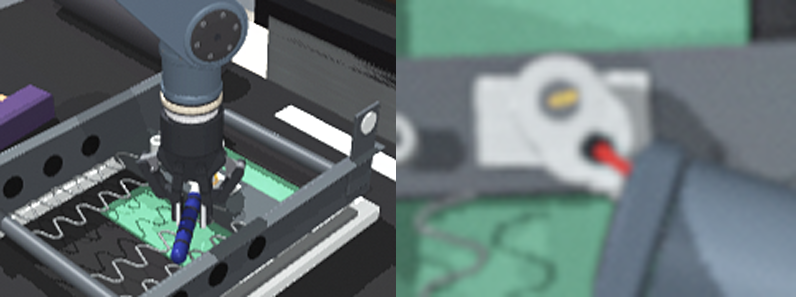

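The mark is at about 1.83 rad, still short of 2.09. One more cycle.

Call:
{"fn": "send_rows", "kwargs": {"steps": [[[0.72,-0.0085,0.0115,0,-0.1],[0.72,-0.018,0.0295,0,-0.25],[0.72,-0.026,0.049,0,-0.4],[0.72,-0.0305,0.07,0,-0.55],[0.72,-0.0315,0.0905,0,-0.7],[0.72,-0.0295,0.1115,0,-0.85],[0.72,-0.0245,0.132,0,-1.0],[0.72,-0.0165,0.1515,0,-1.15]]]}}

```text
t: 13.18
tcp_pos: [0.5216, 0.1113, 0.0833]
tool_rot: [-0.371, 0.602, 0.371, 0.601]
force: [0.4, -0.4, -0.2]
finger_gap: 0.28
```

Call:
{"fn": "send_rows", "kwargs": {"steps": [[[0.72,0.007,0.012,0,-0.1],[0.72,0.007,0.012,0,-0.1],[0.72,-0.003,-0.0065,0,0.05],[0.72,-0.01,-0.026,0,0.2],[0.72,-0.014,-0.0465,0,0.35],[0.72,-0.015,-0.0675,0,0.5],[0.72,-0.0125,-0.0885,0,0.65],[0.72,-0.007,-0.109,0,0.8]]]}}

```text
t: 14.18
tcp_pos: [0.5149, 0.0036, 0.0834]
tool_rot: [-0.577, 0.407, 0.578, 0.409]
force: [3.3, 10.3, -0.8]
finger_gap: 0.282
```

Call:
{"fn": "send_rows", "kwargs": {"steps": [[[0.72,0.004,-0.01,0,0.075],[0.72,0.0085,-0.019,0,0.15],[0.72,0.0155,-0.0315,0,0.25],[0.72,0.024,-0.0425,0,0.35],[0.72,0.024,-0.0425,0,0.35]]]}}

```text
t: 14.8
tcp_pos: [0.5373, -0.0387, 0.0831]
tool_rot: [-0.637, 0.302, 0.641, 0.303]
force: [-0.9, 8.3, 1.9]
finger_gap: 0.28
```

```bash
python3 look2.py p13
```

```text
[ 0.5369 -0.0381  0.0831] 2.257 0.282 14.9 [-2.29  8.14  1.86] [ 1.25  0.21 -0.15]
mark c [0.6509 0.0482] axis angle mod pi 2.616 [2.33258379e-06 1.05455313e-05]
```

View pics/p13.png

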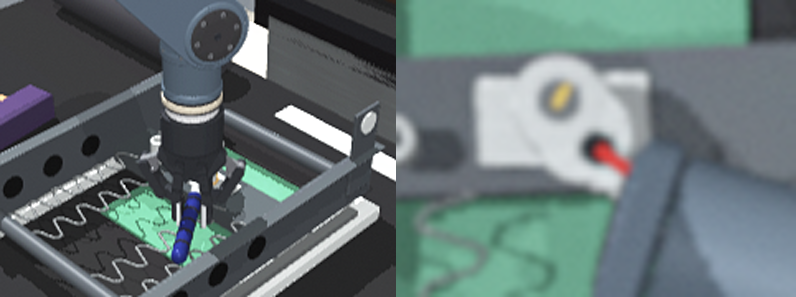

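Call:
{"fn": "send_rows", "kwargs": {"steps": [[[0.6,-0.0015,0.002,0,-0.015],[0.5,-0.0015,0.002,0,-0.015],[0.5,-0.0015,0.002,0,-0.015],[0.5,-0.0015,0.002,0.03,-0.015],[0.5,-0.0015,0.002,0.08,-0.015],[0.5,-0.0015,0.002,0.14,-0.015],[0.5,-0.0015,0.002,0.18,-0.015]]]}}

```text
t: 15.78
tcp_pos: [0.5398, -0.0394, 0.2669]
tool_rot: [0.639, -0.307, -0.634, -0.307]
force: [0.9, -1.0, 0.1]
finger_gap: 0.504
```

Call:
{"fn": "send_rows", "kwargs": {"steps": [[[0.5,-0.02,0.05,0,0],[0.5,-0.04,0.1,0,-0.15],[0.5,-0.06,0.15,0,-0.3],[0.5,-0.08,0.2,0,-0.45],[0.5,-0.1,0.25,0,-0.6],[0.5,-0.12,0.3,0,-0.75],[0.5,-0.12,0.3,0,-0.75]]]}}

```text
t: 16.65
tcp_pos: [0.4177, 0.2645, 0.2639]
tool_rot: [-0.482, 0.517, 0.481, 0.519]
force: [-0.1, -0.7, -0.4]
finger_gap: 0.503
```

```bash
python3 look2.py p14; python3 - <<'E'
from h import *
a=manip.snapshot("side"); cv2.imwrite("pics/side15.png",a[:,:,::-1])
b=manip.snapshot("top"); cv2.imwrite("pics/top15.png",b[:,:,::-1]); crop(b,235,395,190,310,5,"pics/top15c.png")
def mk(b):
    c2=b[195:217,300:325].astype(float);m=np.clip(np.minimum(c2[...,0],c2[...,1])-c2[...,2]-25,0,None)
    ys,xs=np.mgrid[195:217,300:325];p=np.array([ray("top",u,v,.112)[:2] for u,v in zip(xs.ravel(),ys.ravel())]);w=m.ravel()/m.sum()
    c=w@p;C=((p-c).T*w)@(p-c);ev,V=np.linalg.eigh(C);return c,np.arctan2(V[1,1],V[0,1])%np.pi
t0=cv2.imread("pics/top0.png")[:,:,::-1]; print(mk(t0),mk(b))
d=np.abs(t0.astype(int)-b).max(2)>40
print("diff pixels outside ratchet/arm:",[ (n,int(d[y0:y1,x0:x1].sum())) for n,(x0,x1,y0,y1) in dict(block=(160,195,210,295),cone=(480,520,230,270),socket=(272,286,205,220),leftrail=(238,252,140,320),rightrail=(370,392,135,318)).items()])
E
```

```text
[0.419  0.2621 0.2638] 1.494 0.502 16.75 [-0.14 -0.25 -0.63] [-0.03  0.04  0.02]
mark c [0.6509 0.0482] axis angle mod pi 2.61 [2.37638188e-06 1.06836201e-05]
(array([0.64633067, 0.04909347]), np.float64(0.041143313497916)) (array([0.65091283, 0.04817731]), np.float64(2.614189590107282))
diff pixels outside ratchet/arm: [('block', 321), ('cone', 0), ('socket', 0), ('leftrail', 0), ('rightrail', 11)]
```

View pics/top15c.png

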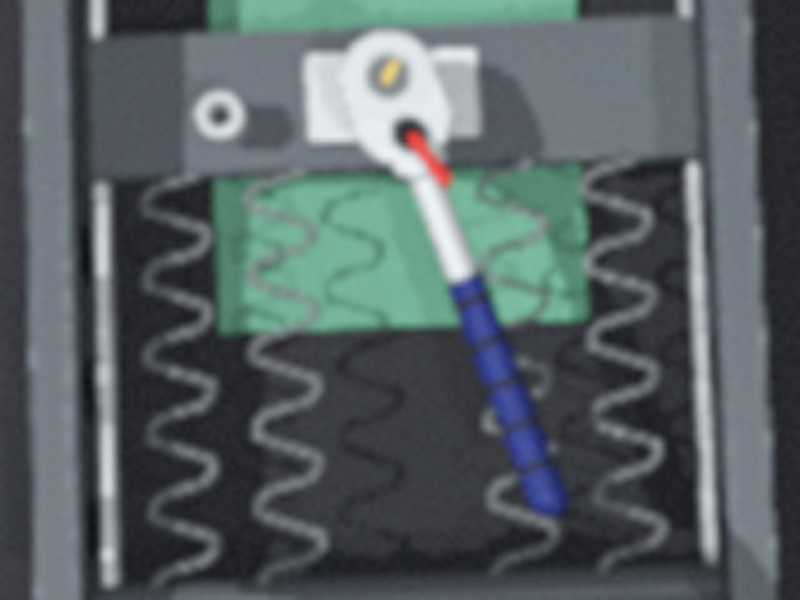

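View pics/side15.png

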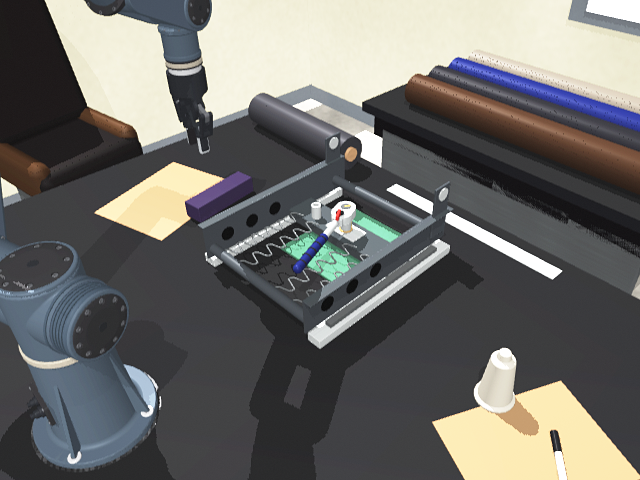

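```bash
python3 - <<'E'
from h import *
b=manip.snapshot("top"); a=manip.snapshot("side")
t15=cv2.imread("pics/top15.png")[:,:,::-1].astype(int); s0=cv2.imread("pics/side0.png")[:,:,::-1].astype(int)
d=(np.abs(t15-b).max(2)>40); print("motion px",int(d[140:325,235:395].sum()))
e=np.abs(s0-a).max(2)>50
print("side diff block",int(e[170:225,183:255].sum()),"cone",int(e[345:415,470:520].sum()),"frame L",int(e[190:265,205:250].sum()),"R brackets",int(e[180:235,430:455].sum()))
s=manip.sense(); print(s['t'],s['qd'].round(3),s['force'].round(2))
manip.sign_off()
E
```

```text
motion px 0
side diff block 6 cone 0 frame L 33 R brackets 12
16.95 [0.003 0.001 0.003 0.003 0.003 0.007] [ 0.25 -0.05 -0.1 ]
the job is handed in; nothing more can be done
```

The ratchet is now set to loosen and the bolt has been backed off about 2.57 rad (0.41 turn). The job was handed in at about 17 s.

- **Lever:** I pushed the tab over with the shut fingers. The handle rode along until its grip rested lightly on the side member, with about 4.5 N at the tab. The lever then snapped over, and in the last top view the tab still leans anticlockwise of the handle.
- **Bolt:** I straddled the grip loosely and made three loosening strokes, staying about 0.1 rad short of the frame's sides. Forces were about 8–11 N. The yellow mark read 0.04 rad at the start, then about 1.07, 1.83 and 2.61 after each stroke. It never turned in the tightening direction.
- **Last checks:** Nothing was moving, the gripper was clear and the wrist force was about zero. The side-camera comparison showed no real shift of the frame, block or cone, and the spare socket's top-view patch was unchanged. In the top view the block's patch differed, most likely because the arm was over it; in the side view the block was unchanged.
- **Unexpected:** The handle drifted about 0.25 rad clockwise when I let go. That is its free direction, and the mark did not change. It came to rest well clear of the frame's sides.

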